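# Level the casting plate and keep the spirit level pressed on it

## Task

The aluminium casting plate is out of level: stand the short orange spirit level upright on its base along the middle of the plate, lengthwise and clear of the knob, let go of it, and turn the black knob of the plate's levelling foot until, with your hand off, the bubble rests between the two black lines. Then press the level down flat on the plate with a steady, moderate push from above, bubble still between the lines, and keep pressing: finish while still pressing, so that I can do up the lock nut. Leave the plate where it stands, apart from a small shift, do not tip the level over, and do not disturb the other things on the bench.

Things in the scene. Friction and masses are not known exactly. Their poses are not given: they have to be found in the camera images.
- plate: Aluminium casting plate, 280 (x) x 180 x 14 mm, about 2.2 kg, loose on the bench on three feet. Origin: under its centre, level with the bottom of its feet; top face at z = 38 mm. x axis: along its length, to the knob end. Two fixed feet at x = -115, y = +-70 mm; the levelling foot, on a screw, at x = 115, y = 0. At the start the knob end is too low by 0.5 to 1.1 degrees: the bubble shows how much.
- knob_grip (a point): Centre of the levelling foot's black knob: upright cylinder 30 mm across, 22 mm tall, 27 to 32 mm above the plate's top. Clockwise from above raises the knob end of the plate: 8 mm a turn, about 4.4 mm of bubble a radian; several turns of room both ways; 0.05 N m of friction, stays where left. A grip on it can hold the plate askew: read the bubble with the hand off. z up; x, y turn with the knob.
- level: Short orange spirit level, 150 mm long (x), 22 wide (y), 42 tall (z, up), 0.18 kg, standing on its base on the bench at first. Origin: centre of its underside. Solid bar up to z = 24 mm; above it two solid shoulders, x = 30 to 72 and -30 to -72 mm, flat tops at z = 42; between them along x the yellow-green glass tube, 60 mm long, 12 across, axis at z = 33 (it bears no load: press on the shoulders).
- bubble (a joint): Place of the pale bubble (12 mm long) in the tube, m along the level's x from the middle; 0 = centred. It goes to the higher end: positive if the level's +x end is higher, 0.8 mm per mrad, at most 20 mm; settles in about a second. The two black lines are 17 mm apart: the bubble is between them when within +-0.0025.
- pliers: Chrome locking pliers, 215 mm long, lying on the bench. Origin: about their middle, on the bench.
- ramekin: White ceramic ramekin, 90 mm across, 46 mm tall. Origin: centre of its underside.
- scraper: Green plastic scraper, 200 mm long, 90 mm wide blade, 12 mm thick, lying on the bench. Origin: about its middle, on the bench.
- tape_measure: Grey tape measure, 66 x 36 x 68 mm, standing. Origin: centre of its underside.
- jar: Jar with a metal lid, 64 mm across, 85 mm tall. Origin: centre of its underside.
Not all that is in view belongs to the job. Of the things that look like the level, the middle-sized one is meant.

How it is judged:
On the way, in this order (a step that is already met when the one before it is completed fails the run):
1. the level stands on the plate, lengthwise, let go (x of level in the frame of plate between -0.065 and 0.065 m and y of level in the frame of plate between -0.06 and 0.06 m and z of level in the frame of plate between 0.033 and 0.042 m and angle between the x axis of level and the x axis of plate, either way round below 0.17 rad and angle between the z axis of level and the z axis of plate, either way round below 0.02 rad and angle between level's own z axis and vertical below 0.2 rad and contact force between level and plate above 0.5 N and contact force between the fingers and level below 0.05 N), for 0.5 s.
2. the knob has been turned so that, with the hand off level, knob and plate, the bubble rests between the lines (all of step 1 and value of joint bubble between -0.0025 and 0.0025 m and contact force between the fingers and plate below 0.05 N), for 0.5 s.
At the end, for the whole second after the job is handed in: Level upright and flush on the plate, along its length (within 10 degrees), within 65 mm lengthwise and 60 mm crosswise of its middle; bubble within 2.5 mm of centre; the fingers press the level on the plate (5 to 45 N between them) and touch neither knob nor plate; at rest (x of level in the frame of plate between -0.065 and 0.065 m and y of level in the frame of plate between -0.06 and 0.06 m and z of level in the frame of plate between 0.033 and 0.042 m and angle between the x axis of level and the x axis of plate, either way round below 0.17 rad and angle between the z axis of level and the z axis of plate, either way round below 0.02 rad and angle between level's own z axis and vertical below 0.2 rad and contact force between level and plate between 0.5 and 45 N and value of joint bubble between -0.0025 and 0.0025 m and contact force between level and plate above 5 N and contact force between the fingers and level above 2 N and contact force between the fingers and plate below 0.05 N and linear speed of level below 0.01 m/s); the arm keeps its last pose, push and grip.
It fails at once if the plate is shoved more than 40 mm (distance of plate from where it was at the start of the episode above 0.04 m).
It fails at once if the level is tipped over (angle between level's own z axis and vertical above 0.6 rad).
It fails at once if another thing on the bench is moved more than 30 mm (distance of any of pliers, ramekin, scraper, tape_measure, jar from where it was at the start of the episode above 0.03 m).
It also fails if it takes over 72 s, if anything falls off the work surface, if the arm or the gripper's body presses on something with over 40 N, if the wrist force passes 120 N, or if a joint passes its speed limit or range.

## Robot

A 7-joint arm with a two-finger parallel gripper is mounted at the origin on the work surface. World frame = base frame: x ahead of the robot, y to its left, z up, the work surface at z = 0. Lengths are in m, angles in rad, forces in N, time in s.
With the tool pointing down it reaches from about 0.35 to 0.9 m from the base axis. Payload 8.1 kg.
Tool frame: the origin (TCP) lies on the centre line of the jaws, within the pads' length; the fingertips stand 17 mm ahead of it and the grasp point (between the pads) lies 2 mm behind it; z points along the fingers, y is the line along which they close (so a half turn about z gives the same grasp; the last joint's range is limited). The gripper opens to 85 mm and grips with 20 to 120 N. Pads are 22 mm wide; open, the fingers measure 114 mm over their backs; the gripper's body (76 mm by 85 mm) begins 54 mm behind the grasp point. The pads swing forward as they close: fully open they stand 13 mm farther back than shut.
Start: joints at [-1.384, 0.434, 0.025, 1.573, -0.012, 1.134, -0.075], TCP at [0.179, 0.599, 0.248] pointing down, gripper open.
Joint ranges: [-2.62, 2.62], [-0.44, 2.09], [-1.27, 1.32], [0.08, 2.57], [-1.32, 4.46], [0.12, 2], [-2.74, 2.74]. Speed limits (rad/s): [2.22, 2.22, 3.01, 3.01, 3.14, 3.14, 3.14].

## Interface

Orientations are given as a 3x3 rotation matrix whose columns are the frame's x, y, z axes.
In Python, from rig import get_obs, grab_frame, close_job gives the robot as it stands.
- The arm moves only by the tool step_arm, never from a script. Its argument "rows" is a list of rows, each an object with "delta_pos": the shift along the tool's x, y, z normalised to -1 to 1, where 1 is 40 mm, a list of three; "twist": the turn, a rotation vector about the tool's x, y, z normalised to -1 to 1, where 1 is 10 degrees, a list of three. A call has 1 to 5 rows; each row shifts and turns the commanded pose from where the row before left it, along the tool's axes as they then stand; what a row does not reach is not made up. A row lasts 1/8 s, in which the tool goes at most 62.5 mm and 10.7 degrees, less where a joint would pass 70% of its speed; a pose out of reach is approached as far as the arm can. A call with a number of a shift or a turn outside -1 to 1 is refused whole. A call with a gripper value outside its range is refused whole. "gripper" is the opening, from 0 (shut) to 1 (fully open), set as the call begins (left out, the last holds). The fingers move at their own pace and stop on an object; the grip force is fixed at half the most. Time passes only in rows, so rows that do not move let the fingers close. It gives the time, the measured TCP pose, the force, the opening and the grip force at its end, in the units of the state.
- get_obs(): the state, without advancing time (a new reading comes with each control period).
- grab_frame(name): name is "scene" or "side" or "wrist"; returns a dict with "image" (480x640x3 uint8, red, green, blue), "K" (3x3 intrinsics, pixels), "world_to_cam" (4x4, takes a point from world to camera coordinates). Camera axes: x right, y down, z forward; pixel columns grow to the right and rows downward; lengths in m; the calibration is good to about 2 mm. A picture is of the moment at which its call begins. There is no depth.
- close_job(): hands the job in; it is judged then, once.
The state is a dict: "clock": time; "joint_pos": joint angles; "dq": joint speeds; "joint_efforts": joint torques, N m; "ee_pos": TCP position; "orientation": TCP orientation; "contact_force": force on the tool from outside, world axes, zero at the start; "torque": the same for the moment, N m; "opening": finger opening in m; "grasp_force": force on a finger pad.
Only numpy, scipy, OpenCV 4.12 (cv2) and the standard library are available. Lean on these libraries where they do the work, as an engineer would, in place of code of your own. Each camera call takes 0.05 s, during which the arm holds its last target. There are 200 camera calls.

## Working session

There is one attempt and no reset: what is moved stays moved. The work goes in short steps, Python scripts to look and compute and a tool call to move; the robot and the scene stay as the last step left them, time stands still between calls to the robot, and variables do not carry over. Pictures are saved under pics/ and viewed, at most 10 in all, crops included, and the job is handed in when it is done.

Besides the shell and the picture viewer there is one more tool, called after "Emit:" in YAML: its name, and indented under it one key for each argument. step_arm: Moves the arm, as the interface text tells. Scaled input: -1 to 1 covers 40 mm each way for a shift and 10 degrees each way for a turn. Its arguments: {"type":"object","properties":{"rows":{"type":"array"},"gripper":{"type":"number"}},"required":["rows"]}

```bash
mkdir -p pics
cat > h.py <<'E'
import numpy as np, cv2, pickle
from rig import get_obs, grab_frame, close_job
def shot(n,f):
    d=grab_frame(n); cv2.imwrite(f'pics/{f}.png',cv2.cvtColor(d['image'],cv2.COLOR_RGB2BGR)); pickle.dump(d,open(f'pics/{f}.pkl','wb')); return d
def load(f): return pickle.load(open(f'pics/{f}.pkl','rb'))
def ray(d,u,v,z):
    T=np.array(d['world_to_cam']);K=np.array(d['K']);R=T[:3,:3];c=-R.T@T[:3,3]
    r=R.T@np.linalg.inv(K)@[u,v,1]; return c+r*(z-c[2])/r[2]
def proj(d,p):
    T=np.array(d['world_to_cam']);q=np.array(d['K'])@(T[:3,:3]@np.array(p)+T[:3,3]); return q[:2]/q[2]
def crop(f,x0,y0,x1,y1,s,o):
    im=cv2.imread(f'pics/{f}.png')[y0:y1,x0:x1]; cv2.imwrite(f'pics/{o}.png',cv2.resize(im,None,fx=s,fy=s,interpolation=cv2.INTER_CUBIC))
E
python3 - <<'E'
from h import *
np.set_printoptions(precision=3,suppress=True)
a=shot('scene','s0');b=shot('side','d0')
for d in(a,b):
    T=np.array(d['world_to_cam']);print(-T[:3,:3].T@T[:3,3],T[2,:3])
o=get_obs();print(o['ee_pos'],o['orientation'],o['clock'],o['contact_force'])
E
```

```text
[ 1.235 -0.734  1.165] [-0.483  0.46  -0.745]
[ 0.301 -1.087  0.87 ] [ 0.171  0.795 -0.582]
[0.179 0.599 0.248] [[-0.958  0.286 -0.   ]
 [ 0.286  0.958 -0.001]
 [-0.    -0.001 -1.   ]] 0.1 [-0.482 -0.214  1.061]
```

View pics/s0.png

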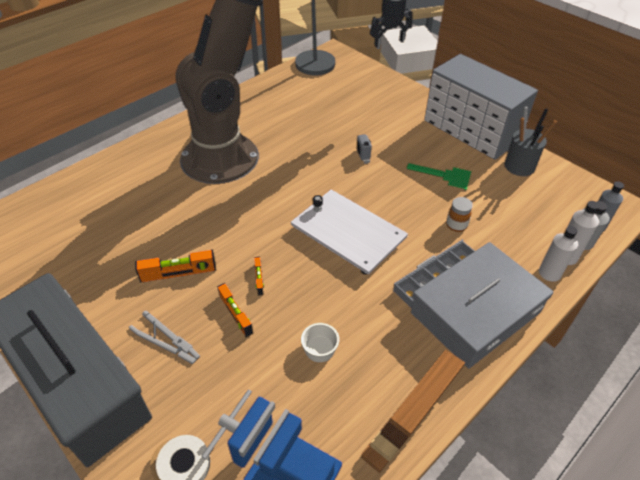

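View pics/d0.png

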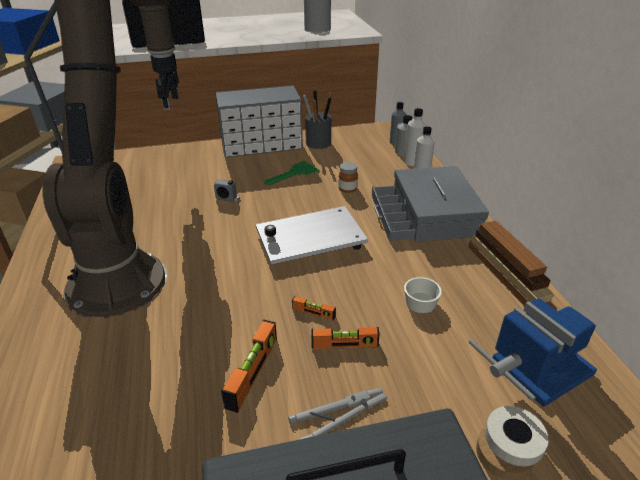

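Level candidates in the scene view are the large one at (176,265), the middle one at (235,308) and the small one at (259,275). In the side view they are at (252,365), (345,338) and (314,308). I choose the middle one. The plate is at (350,231) with its knob at (318,202).

Run:
```python
from h import *
crop('d0',280,280,400,370,3.3,'c1'); crop('s0',210,180,420,340,3.8,'c2')
a=cv2.imread('pics/c1.png');b=cv2.imread('pics/c2.png')
a=cv2.resize(a,(400,300));b=cv2.resize(b,(790,600))
crop('d0',250,200,375,265,3.2,'c3');c=cv2.resize(cv2.imread('pics/c3.png'),(400,208))
W=np.zeros((600,800,3),np.uint8);W[:300,:400]=a;W[300:508,:400]=c
s=cv2.imread('pics/s0.png')
W[:300,400:]=cv2.resize(s[270:345,200:300],(400,300));W[300:,400:]=cv2.resize(s[185:275,285:415],(400,300))
cv2.imwrite('pics/m.png',W)
```

```text
(no output)
```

View pics/m.png

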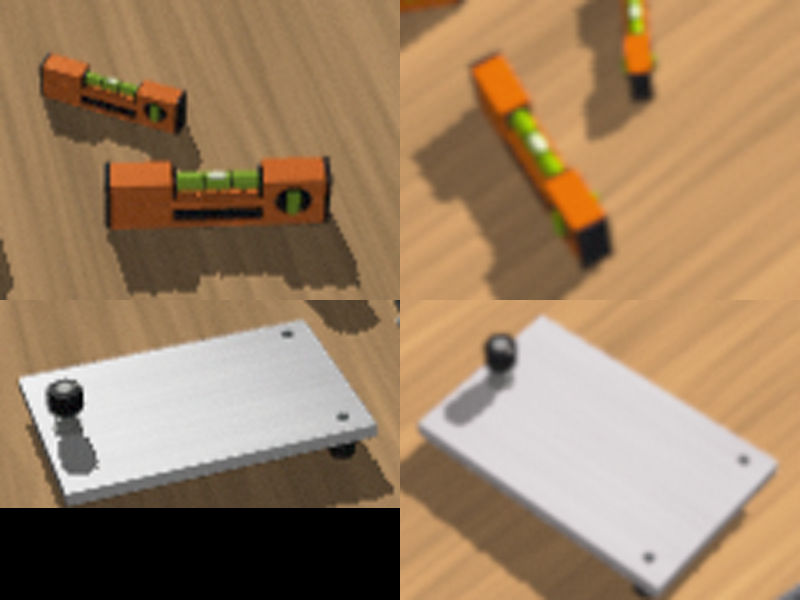

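Run:
```python
from h import *
np.set_printoptions(precision=4,suppress=True)
s=load('s0');d=load('d0')
L=[ray(s,u,v,.042)[:2] for u,v in[(245,328.75),(251.75,323.75),(218.25,286.75),(224.5,283.75)]]
print('level scene',L,(L[0]+L[1])/2,(L[2]+L[3])/2,sum(L)/4)
M=[ray(d,312.1,347.8,0)[:2],ray(d,378.4,346,0)[:2]];print('side front bottom',M, np.linalg.norm(M[1]-M[0]),(M[0]+M[1])/2)
P=[ray(s,u,v,.037)[:2] for u,v in[(331.5,190.1),(407.5,233.9),(368.5,271.4),(291.2,223.4)]]
Q=[ray(d,u,v,.037)[:2] for u,v in[(256.25,225),(345.3,206.25),(367.8,240.6),(271.25,261.6)]]
for X in(P,Q): print(np.array(X),sum(X)/4,[np.linalg.norm(X[i]-X[i-1]) for i in range(4)])
print('knob',ray(s,318,199,.068),ray(d,270.3,230,.068))
```

```text
level scene [array([ 0.601, -0.364]), array([ 0.6011, -0.3434]), array([ 0.4563, -0.3353]), array([ 0.4595, -0.318 ])] [ 0.601  -0.3537] [ 0.4579 -0.3266] [ 0.5295 -0.3402]
side front bottom [array([ 0.453 , -0.3351]), array([ 0.5994, -0.3643])] 0.1492133057069973 [ 0.5262 -0.3497]
[[ 0.3951  0.1289]
 [ 0.6662  0.1581]
 [ 0.6822 -0.018 ]
 [ 0.4146 -0.05  ]] [0.5395 0.0548] [np.float64(0.17991991107523184), np.float64(0.2726945721540345), np.float64(0.17682043955659413), np.float64(0.26955753974769153)]
[[ 0.3884  0.1224]
 [ 0.6662  0.1578]
 [ 0.6797 -0.0263]
 [ 0.4054 -0.055 ]] [0.5349 0.0498] [np.float64(0.178154840590558), np.float64(0.2800526818840638), np.float64(0.18457132607515964), np.float64(0.2757787282666315)]
knob [0.4181 0.051  0.068 ] [0.4198 0.0442 0.068 ]
```

The crop confirms that the middle level is clean and upright with both shoulders visible. Its centre is about (0.529,-0.339), yaw -10.9°, and its length measures 149 mm. The plate centre is about (0.537,0.052), with its x axis toward (-0.993,-0.115). I'll move over the level.

Emit:
step_arm:
  rows:
    - {"delta_pos": [0, 0, 0], "twist": [0, 0, -0.57]}
    - {"delta_pos": [-0.52, -0.86, 0], "twist": [0, 0, 0]}
    - {"delta_pos": [-0.52, -0.86, 0], "twist": [0, 0, 0]}
    - {"delta_pos": [-0.52, -0.86, 0], "twist": [0, 0, 0]}
    - {"delta_pos": [-0.52, -0.86, 0], "twist": [0, 0, 0]}
  gripper: 1

```text
clock: 0.72
ee_pos: [0.2346, 0.4466, 0.248]
orientation: [[-0.982, 0.189, -0.0], [0.189, 0.982, -0.001], [0.0, -0.001, -1.0]]
contact_force: [1.0, 0.6, -0.4]
opening: 0.0856
grasp_force: 0.0
```

Emit:
step_arm:
  rows:
    - {"delta_pos": [-0.52, -0.86, 0], "twist": [0, 0, 0]}
    - {"delta_pos": [-0.52, -0.86, 0], "twist": [0, 0, 0]}
    - {"delta_pos": [-0.52, -0.86, 0], "twist": [0, 0, 0]}
    - {"delta_pos": [-0.52, -0.86, 0], "twist": [0, 0, 0]}
    - {"delta_pos": [-0.52, -0.86, 0], "twist": [0, 0, 0]}

```text
clock: 1.35
ee_pos: [0.3041, 0.2581, 0.2482]
orientation: [[-0.982, 0.189, -0.0], [0.189, 0.982, -0.0], [0.0, -0.0, -1.0]]
contact_force: [-0.1, 0.3, -0.2]
opening: 0.0852
grasp_force: 0.0
```

Emit:
step_arm:
  rows:
    - {"delta_pos": [-0.52, -0.86, 0], "twist": [0, 0, 0]}
    - {"delta_pos": [-0.52, -0.86, 0], "twist": [0, 0, 0]}
    - {"delta_pos": [-0.52, -0.86, 0], "twist": [0, 0, 0]}
    - {"delta_pos": [-0.52, -0.86, 0], "twist": [0, 0, 0]}
    - {"delta_pos": [-0.52, -0.86, 0], "twist": [0, 0, 0]}

```text
clock: 1.98
ee_pos: [0.3735, 0.0696, 0.2483]
orientation: [[-0.982, 0.189, 0.0], [0.189, 0.982, 0.0], [0.0, 0.0, -1.0]]
contact_force: [0.7, 0.3, -0.5]
opening: 0.0856
grasp_force: 0.0
```

Emit:
step_arm:
  rows:
    - {"delta_pos": [-0.52, -0.86, 0], "twist": [0, 0, 0]}
    - {"delta_pos": [-0.52, -0.86, 0], "twist": [0, 0, 0]}
    - {"delta_pos": [-0.52, -0.86, 0], "twist": [0, 0, 0]}
    - {"delta_pos": [-0.52, -0.86, 0], "twist": [0, 0, 0]}
    - {"delta_pos": [-0.52, -0.86, 0], "twist": [0, 0, 0]}

```text
clock: 2.6
ee_pos: [0.4431, -0.1187, 0.2482]
orientation: [[-0.982, 0.189, -0.0], [0.189, 0.982, 0.0], [0.0, 0.0, -1.0]]
contact_force: [0.3, 0.8, 0.9]
opening: 0.0855
grasp_force: 0.0
```

Emit:
step_arm:
  rows:
    - {"delta_pos": [-0.63, -1, 0.2], "twist": [0, 0, 0]}
    - {"delta_pos": [-0.63, -1, 0.2], "twist": [0, 0, 0]}
    - {"delta_pos": [-0.63, -1, 0.2], "twist": [0, 0, 0]}
    - {"delta_pos": [-0.63, -1, 0.2], "twist": [0, 0, 0]}
    - {"delta_pos": [-0.63, -1, 0.2], "twist": [0, 0, 0]}

```text
clock: 3.22
ee_pos: [0.5293, -0.339, 0.2075]
orientation: [[-0.982, 0.189, -0.001], [0.189, 0.982, 0.001], [0.001, 0.001, -1.0]]
contact_force: [0.2, 0.7, 0.9]
opening: 0.0853
grasp_force: 0.0
```

Emit:
step_arm:
  rows:
    - {"delta_pos": [0, 0, 0.5], "twist": [0, 0, 0]}
    - {"delta_pos": [0, 0, 0.5], "twist": [0, 0, 0]}
    - {"delta_pos": [0, 0, 0], "twist": [0, 0, 0]}

```text
clock: 3.6
ee_pos: [0.5279, -0.3371, 0.1666]
orientation: [[-0.982, 0.189, -0.003], [0.189, 0.982, 0.002], [0.004, 0.001, -1.0]]
contact_force: [-0.3, 0.3, 0.4]
opening: 0.0853
grasp_force: 0.0
```

Run:
```python
from h import *
shot('wrist','w1');shot('side','d1');o=get_obs();print(o['ee_pos'],o['orientation'])
a=cv2.imread('pics/w1.png');b=cv2.imread('pics/d1.png')[250:400,250:450]
W=np.zeros((600,800,3),np.uint8);W[:375,:500]=cv2.resize(a,(500,375));W[375:,:300]=cv2.resize(b,(300,225))
cv2.imwrite('pics/m2.png',W[:, :520])
```

```text
[ 0.52889658 -0.33788471  0.16860483] [[-9.81953451e-01  1.89122654e-01 -2.04250301e-04]
 [ 1.89122665e-01  9.81953470e-01 -3.58491163e-05]
 [ 1.93784412e-04 -7.38305248e-05 -9.99999978e-01]]
```

View pics/m2.png

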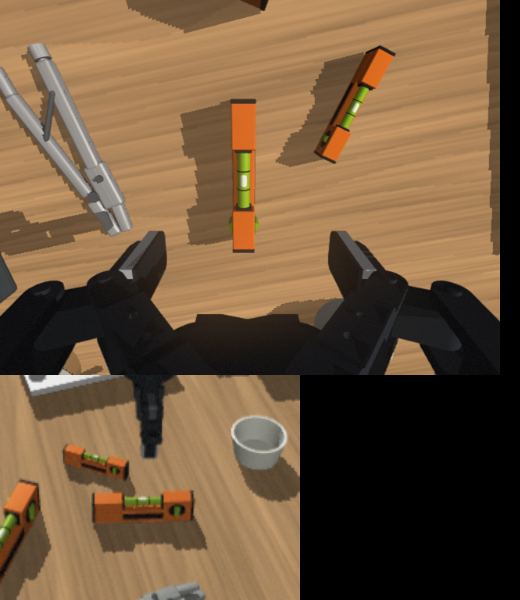

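Run:
```python
from h import *
d=load('w1');P=[ray(d,u*1.28,v*1.28,.042) for u,v in[(232,101),(255.5,101),(233,250),(255,250)]]
a=(P[0]+P[1])/2;b=(P[2]+P[3])/2;print(P,a,b,(a+b)/2,np.linalg.norm(a-b),np.degrees(np.arctan2(*(a-b)[1::-1])))
```

```text
[array([ 0.45242057, -0.33526746,  0.042     ]), array([ 0.45629131, -0.31521537,  0.042     ]), array([ 0.59436409, -0.3638869 ,  0.042     ]), array([ 0.59861567, -0.34195237,  0.042     ])] [ 0.45435594 -0.32524142  0.042     ] [ 0.59648988 -0.35291964  0.042     ] [ 0.52542291 -0.33908053  0.042     ] 0.14480380238692497 168.9805097366069
```

Emit:
step_arm:
  rows:
    - {"delta_pos": [0.08, 0, 0.8], "twist": [0, 0, 0]}
    - {"delta_pos": [0, 0, 0.8], "twist": [0, 0, 0]}
    - {"delta_pos": [0, 0, 0.8], "twist": [0, 0, 0]}
    - {"delta_pos": [0, 0, 0.8], "twist": [0, 0, 0]}
    - {"delta_pos": [0, 0, 0.45], "twist": [0, 0, 0]}

```text
clock: 4.32
ee_pos: [0.526, -0.337, 0.0218]
orientation: [[-0.982, 0.189, 0.0], [0.189, 0.982, 0.0], [-0.0, 0.0, -1.0]]
contact_force: [0.1, -0.3, -0.4]
opening: 0.0856
grasp_force: 0.0
```

Emit:
step_arm:
  rows:
    - {"delta_pos": [0, 0, 0], "twist": [0, 0, 0]}
    - {"delta_pos": [0, 0, 0], "twist": [0, 0, 0]}
    - {"delta_pos": [0, 0, 0], "twist": [0, 0, 0]}
    - {"delta_pos": [0, 0, 0], "twist": [0, 0, 0]}
    - {"delta_pos": [0, 0, 0], "twist": [0, 0, 0]}
  gripper: 0

```text
clock: 4.95
ee_pos: [0.5264, -0.3379, 0.0236]
orientation: [[-0.982, 0.189, 0.002], [0.189, 0.982, -0.001], [-0.002, -0.001, -1.0]]
contact_force: [-0.9, 0.0, 6.1]
opening: 0.0206
grasp_force: 60.4
```

Emit:
step_arm:
  rows:
    - {"delta_pos": [0, 0, -0.4], "twist": [0, 0, 0]}
    - {"delta_pos": [0, 0, -0.9], "twist": [0, 0, 0]}
    - {"delta_pos": [0, 0, -0.9], "twist": [0, 0, 0]}
    - {"delta_pos": [0, 0, -0.9], "twist": [0, 0, -0.85]}
    - {"delta_pos": [0, 0, 0], "twist": [0, 0, -0.9]}

```text
clock: 5.58
ee_pos: [0.527, -0.3385, 0.1505]
orientation: [[-0.993, -0.12, 0.005], [-0.12, 0.993, -0.003], [-0.005, -0.004, -1.0]]
contact_force: [0.1, 0.5, -2.5]
opening: 0.0207
grasp_force: 59.4
```

Emit:
step_arm:
  rows:
    - {"delta_pos": [-0.2, 0.6, 0], "twist": [0, 0, 0]}
    - {"delta_pos": [-0.2, 0.9, 0], "twist": [0, 0, 0]}
    - {"delta_pos": [-0.2, 0.9, 0], "twist": [0, 0, 0]}
    - {"delta_pos": [-0.2, 0.9, 0], "twist": [0, 0, 0]}
    - {"delta_pos": [-0.2, 0.9, 0], "twist": [0, 0, 0]}

```text
clock: 6.2
ee_pos: [0.5461, -0.1647, 0.1473]
orientation: [[-0.993, -0.114, 0.001], [-0.114, 0.993, 0.0], [-0.001, -0.0, -1.0]]
contact_force: [0.0, 0.1, -1.4]
opening: 0.0202
grasp_force: 59.3
```

Emit:
step_arm:
  rows:
    - {"delta_pos": [-0.2, 0.9, 0], "twist": [0, 0, 0]}
    - {"delta_pos": [-0.2, 0.9, 0], "twist": [0, 0, 0]}
    - {"delta_pos": [-0.2, 0.9, 0], "twist": [0, 0, 0]}
    - {"delta_pos": [-0.2, 0.9, 0], "twist": [0, 0, 0]}
    - {"delta_pos": [-0.2, 0.9, 0], "twist": [0, 0, 0]}

```text
clock: 6.82
ee_pos: [0.5652, 0.0187, 0.1473]
orientation: [[-0.993, -0.115, 0.001], [-0.115, 0.993, 0.0], [-0.001, 0.0, -1.0]]
contact_force: [1.1, -0.1, -1.2]
opening: 0.0202
grasp_force: 59.3
```

Emit:
step_arm:
  rows:
    - {"delta_pos": [-0.28, 0.9, 0], "twist": [0, 0, 0]}
    - {"delta_pos": [0, 0, 0.5], "twist": [0, 0, 0]}
    - {"delta_pos": [0, 0, 0], "twist": [0, 0, 0]}
    - {"delta_pos": [0, 0, 0], "twist": [0, 0, 0]}

```text
clock: 7.32
ee_pos: [0.5724, 0.0538, 0.1272]
orientation: [[-0.994, -0.113, 0.001], [-0.113, 0.994, -0.0], [-0.001, -0.0, -1.0]]
contact_force: [0.2, -0.4, -1.7]
opening: 0.0209
grasp_force: 59.3
```

Run:
```python
from h import *
shot('side','d2');shot('scene','s2');o=get_obs();print(o['ee_pos'],o['contact_force'],o['torque'])
a=cv2.imread('pics/d2.png')[130:280,220:420];b=cv2.imread('pics/s2.png')[150:300,260:460]
cv2.imwrite('pics/m3.png',np.hstack([cv2.resize(a,(400,300)),cv2.resize(b,(400,300))]))
```

```text
[0.57260946 0.05389456 0.12730354] [ 0.09361731 -0.49330838 -2.13003017] [-0.00411827 -0.02280322  0.03214646]
```

View pics/m3.png

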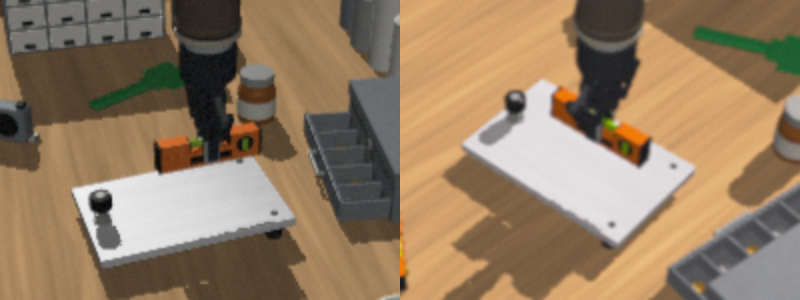

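Both views show the level upright over the plate, parallel to its length, with the knob clear. I'll lower it.

Emit:
step_arm:
  rows:
    - {"delta_pos": [0, 0, 0.6], "twist": [0, 0, 0]}
    - {"delta_pos": [0, 0, 0.6], "twist": [0, 0, 0]}
    - {"delta_pos": [0, 0, 0.35], "twist": [0, 0, 0]}
    - {"delta_pos": [0, 0, 0.04], "twist": [0, 0, 0]}
    - {"delta_pos": [0, 0, 0.0], "twist": [0, 0, 0]}

```text
clock: 8.05
ee_pos: [0.5728, 0.0545, 0.0634]
orientation: [[-0.993, -0.114, 0.001], [-0.114, 0.993, 0.0], [-0.001, 0.0, -1.0]]
contact_force: [0.8, -0.5, -2.4]
opening: 0.0204
grasp_force: 59.3
```

Emit:
step_arm:
  rows:
    - {"delta_pos": [0, 0, 0.03], "twist": [0, 0, 0]}
    - {"delta_pos": [0, 0, 0.0], "twist": [0, 0, 0]}

```text
clock: 8.3
ee_pos: [0.5725, 0.0547, 0.062]
orientation: [[-0.993, -0.115, 0.001], [-0.115, 0.993, 0.0], [-0.001, 0.0, -1.0]]
contact_force: [0.3, 0.2, -1.8]
opening: 0.0207
grasp_force: 59.3
```

Emit:
step_arm:
  rows:
    - {"delta_pos": [0, 0, 0.04], "twist": [0, 0, 0]}
    - {"delta_pos": [0, 0, 0.0], "twist": [0, 0, 0]}

```text
clock: 8.55
ee_pos: [0.5724, 0.0547, 0.0606]
orientation: [[-0.993, -0.115, 0.001], [-0.115, 0.993, 0.001], [-0.001, 0.0, -1.0]]
contact_force: [-3.6, -0.5, 7.5]
opening: 0.0205
grasp_force: 60.5
```

Emit:
step_arm:
  rows:
    - {"delta_pos": [0, 0, 0.03], "twist": [0, 0, 0]}
    - {"delta_pos": [0, 0, 0.0], "twist": [0, 0, 0]}

```text
clock: 8.8
ee_pos: [0.5723, 0.0547, 0.0602]
orientation: [[-0.993, -0.115, 0.001], [-0.115, 0.993, 0.001], [-0.001, 0.001, -1.0]]
contact_force: [-7.6, 0.3, 19.3]
opening: 0.0206
grasp_force: 62.1
```

Emit:
step_arm:
  rows:
    - {"delta_pos": [0, 0, 0], "twist": [0, 0, 0]}
    - {"delta_pos": [0, 0, 0], "twist": [0, 0, 0]}
    - {"delta_pos": [0, 0, 0], "twist": [0, 0, 0]}
    - {"delta_pos": [0, 0, 0], "twist": [0, 0, 0]}
  gripper: 1

```text
clock: 9.3
ee_pos: [0.5722, 0.0547, 0.0586]
orientation: [[-0.993, -0.115, -0.0], [-0.115, 0.993, -0.0], [0.0, -0.0, -1.0]]
contact_force: [0.7, 0.1, -0.4]
opening: 0.0854
grasp_force: 0.0
```

Emit:
step_arm:
  rows:
    - {"delta_pos": [0, 0, -0.5], "twist": [0, 0, 0]}
    - {"delta_pos": [0, 0, -0.9], "twist": [0, 0, 0]}
    - {"delta_pos": [0, 0, -0.9], "twist": [0, 0, 0]}
    - {"delta_pos": [0.5, 0, -0.9], "twist": [0, 0, 0]}
    - {"delta_pos": [0.9, 0, 0], "twist": [0, 0, 0]}

```text
clock: 9.93
ee_pos: [0.5185, 0.0482, 0.1891]
orientation: [[-0.993, -0.115, 0.005], [-0.115, 0.993, 0.001], [-0.005, 0.0, -1.0]]
contact_force: [-1.3, 0.0, -0.2]
opening: 0.0855
grasp_force: 0.0
```

Emit:
step_arm:
  rows:
    - {"delta_pos": [0.9, 0, 0], "twist": [0, 0, 0]}
    - {"delta_pos": [0.9, 0, 0], "twist": [0, 0, 0]}
    - {"delta_pos": [0.6, 0, 0], "twist": [0, 0, 0]}
    - {"delta_pos": [0, 0, 0], "twist": [0, 0, 0]}
    - {"delta_pos": [0, 0, 0], "twist": [0, 0, 0]}

```text
clock: 10.55
ee_pos: [0.4223, 0.0375, 0.187]
orientation: [[-0.993, -0.115, 0.001], [-0.115, 0.993, 0.0], [-0.001, 0.0, -1.0]]
contact_force: [1.0, 0.5, 0.4]
opening: 0.0851
grasp_force: 0.0
```

Run:
```python
from h import *
for n in('scene','side','wrist'): shot(n,n[1:]+'3')
print(get_obs()['ee_pos'])
a=cv2.imread('pics/cene3.png')[180:285,285:425];b=cv2.imread('pics/ide3.png')[190:280,250:370];c=cv2.imread('pics/rist3.png')
W=np.zeros((600,800,3),np.uint8);W[:300,:400]=cv2.resize(a,(400,300));W[:300,400:]=cv2.resize(b,(400,300));W[300:,:400]=cv2.resize(c,(400,300))
cv2.imwrite('pics/m4.png',W)
```

```text
[0.42217526 0.03726417 0.18674058]
```

View pics/m4.png

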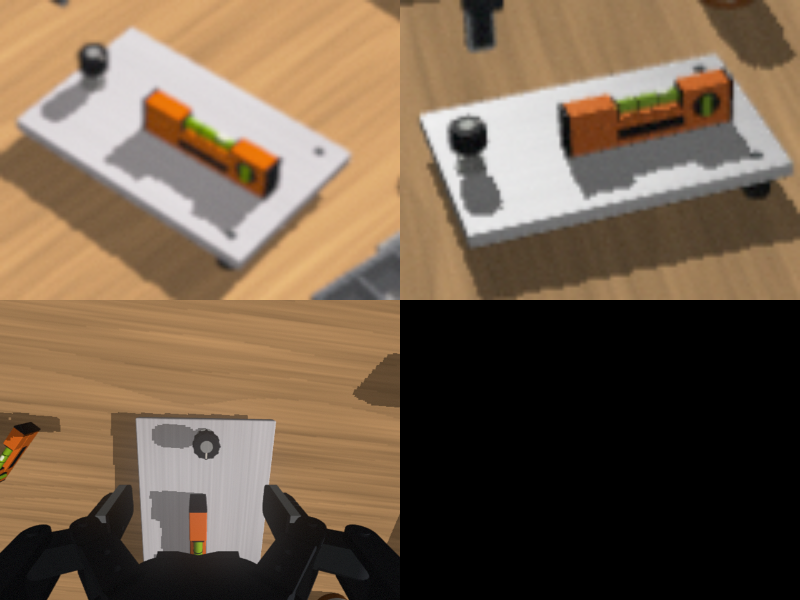

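```bash
cat >> h.py <<'E'
def strip(f,c,ax,z,L=.08,Wd=.014,s=5000):
    d=load(f);ax=np.array(ax)/np.linalg.norm(ax);n=np.array([-ax[1],ax[0]])
    w,h=int(2*L*s),int(2*Wd*s)
    src=np.float32([proj(d,[*(np.array(c)+a*L*ax+b*Wd*n),z]) for a,b in[(-1,1),(1,1),(1,-1),(-1,-1)]])
    M=cv2.getPerspectiveTransform(src,np.float32([(0,0),(w,0),(w,h),(0,h)]))
    return cv2.warpPerspective(cv2.cvtColor(d['image'],cv2.COLOR_RGB2BGR),M,(w,h),flags=cv2.INTER_CUBIC)
E
python3 - <<'E'
from h import *
d=load('rist3');print('knob',ray(d,328,232,.077))
r=[strip(f,(.5722,.0547),(.993,.115),.071+.006*0) for f in('cene3','ide3')]
cv2.imwrite('pics/st.png',np.vstack(r))
for x in r:
    h=x.astype(int)[50:90].mean(0); 
    print([(i/5-80,*h[i].round().astype(int)) for i in range(200,601,10)])
E
```

```text
knob [0.41584438 0.04518985 0.077     ]
[(-40.0, np.int64(10), np.int64(117), np.int64(234)), (-38.0, np.int64(10), np.int64(117), np.int64(234)), (-36.0, np.int64(9), np.int64(113), np.int64(232)), (-34.0, np.int64(7), np.int64(100), np.int64(213)), (-32.0, np.int64(15), np.int64(83), np.int64(168)), (-30.0, np.int64(26), np.int64(83), np.int64(118)), (-28.0, np.int64(29), np.int64(108), np.int64(96)), (-26.0, np.int64(26), np.int64(138), np.int64(108)), (-24.0, np.int64(27), np.int64(154), np.int64(123)), (-22.0, np.int64(34), np.int64(159), np.int64(129)), (-20.0, np.int64(33), np.int64(158), np.int64(129)), (-18.0, np.int64(37), np.int64(159), np.int64(130)), (-16.0, np.int64(36), np.int64(158), np.int64(128)), (-14.0, np.int64(27), np.int64(152), np.int64(123)), (-12.0, np.int64(29), np.int64(145), np.int64(117)), (-10.0, np.int64(32), np.int64(140), np.int64(112)), (-8.0, np.int64(23), np.int64(144), np.int64(116)), (-6.0, np.int64(20), np.int64(152), np.int64(121)), (-4.0, np.int64(24), np.int64(155), np.int64(123)), (-2.0, np.int64(20), np.int64(154), np.int64(124)), (0.0, np
[... 2475 characters left out ...]
.int64(43), np.int64(103), np.int64(85)), (16.0, np.int64(46), np.int64(111), np.int64(92)), (18.0, np.int64(53), np.int64(115), np.int64(97)), (20.0, np.int64(47), np.int64(113), np.int64(92)), (22.0, np.int64(39), np.int64(110), np.int64(86)), (24.0, np.int64(35), np.int64(110), np.int64(85)), (26.0, np.int64(29), np.int64(109), np.int64(84)), (28.0, np.int64(28), np.int64(94), np.int64(72)), (30.0, np.int64(24), np.int64(59), np.int64(45)), (32.0, np.int64(14), np.int64(28), np.int64(30)), (34.0, np.int64(17), np.int64(41), np.int64(79)), (36.0, np.int64(30), np.int64(72), np.int64(141)), (38.0, np.int64(29), np.int64(72), np.int64(145)), (40.0, np.int64(27), np.int64(69), np.int64(139))]
```

View pics/st.png

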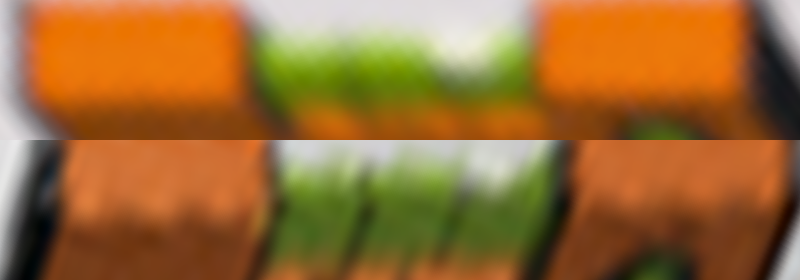

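```bash
python3 -c "
from h import *
print(np.round(get_obs()['joint_pos'],2))"
```

```text
[-0.7   0.19  0.57  2.15 -0.14  0.84  1.64]
```

Emit:
step_arm:
  rows:
    - {"delta_pos": [0.1, 0.22, 0.6], "twist": [0, 0, 0]}
    - {"delta_pos": [0, 0, 0.9], "twist": [0, 0, 0]}
    - {"delta_pos": [0, 0, 0.9], "twist": [0, 0, 0]}
    - {"delta_pos": [0, 0, 0.67], "twist": [0, 0, 0]}
    - {"delta_pos": [0, 0, 0], "twist": [0, 0, 0]}

```text
clock: 11.32
ee_pos: [0.4156, 0.045, 0.0625]
orientation: [[-0.993, -0.114, -0.003], [-0.114, 0.993, -0.002], [0.004, -0.001, -1.0]]
contact_force: [-0.5, 0.1, -0.6]
opening: 0.0856
grasp_force: 0.0
```

Emit:
step_arm:
  rows:
    - {"delta_pos": [0, 0, 0], "twist": [0, 0, 0]}
    - {"delta_pos": [0, 0, 0], "twist": [0, 0, 0]}
    - {"delta_pos": [0, 0, 0], "twist": [0, 0, 0]}
    - {"delta_pos": [0, 0, 0], "twist": [0, 0, 0]}
    - {"delta_pos": [0, 0, 0], "twist": [0, 0, 0]}
  gripper: 0

```text
clock: 11.95
ee_pos: [0.4169, 0.0461, 0.0648]
orientation: [[-0.993, -0.115, 0.002], [-0.115, 0.993, 0.001], [-0.002, 0.001, -1.0]]
contact_force: [-1.2, 1.0, 9.5]
opening: 0.0281
grasp_force: 58.3
```

Emit:
step_arm:
  rows:
    - {"delta_pos": [0, 0, 0], "twist": [0, 0, 0.5]}
    - {"delta_pos": [0, 0, 0], "twist": [0, 0, 1]}
    - {"delta_pos": [0, 0, 0], "twist": [0, 0, 1]}
    - {"delta_pos": [0, 0, 0], "twist": [0, 0, 1]}
    - {"delta_pos": [0, 0, 0], "twist": [0, 0, 1]}

```text
clock: 12.58
ee_pos: [0.4174, 0.0471, 0.0648]
orientation: [[-0.781, 0.625, 0.002], [0.625, 0.781, 0.003], [-0.0, 0.003, -1.0]]
contact_force: [-0.6, 5.7, 6.1]
opening: 0.028
grasp_force: 58.6
```

Emit:
step_arm:
  rows:
    - {"delta_pos": [0, 0, 0], "twist": [0, 0, 1]}
    - {"delta_pos": [0, 0, 0], "twist": [0, 0, 1]}
    - {"delta_pos": [0, 0, 0], "twist": [0, 0, 1]}
    - {"delta_pos": [0, 0, 0], "twist": [0, 0, 1]}
    - {"delta_pos": [0, 0, 0], "twist": [0, 0, 1]}

```text
clock: 13.2
ee_pos: [0.4185, 0.0476, 0.0649]
orientation: [[-0.024, 1.0, 0.004], [1.0, 0.024, 0.003], [0.003, 0.004, -1.0]]
contact_force: [4.4, 6.6, 1.4]
opening: 0.0285
grasp_force: 58.9
```

Emit:
step_arm:
  rows:
    - {"delta_pos": [0, 0, 0], "twist": [0, 0, 1]}
    - {"delta_pos": [0, 0, 0], "twist": [0, 0, 1]}
    - {"delta_pos": [0, 0, 0], "twist": [0, 0, 1]}
    - {"delta_pos": [0, 0, 0], "twist": [0, 0, 1]}
    - {"delta_pos": [0, 0, 0], "twist": [0, 0, 1]}

```text
clock: 13.82
ee_pos: [0.4196, 0.0472, 0.065]
orientation: [[0.75, 0.661, 0.005], [0.661, -0.75, 0.002], [0.006, 0.002, -1.0]]
contact_force: [7.8, 4.8, -2.6]
opening: 0.0287
grasp_force: 59.2
```

Emit:
step_arm:
  rows:
    - {"delta_pos": [0, 0, 0], "twist": [0, 0, 1]}
    - {"delta_pos": [0, 0, 0], "twist": [0, 0, 1]}
    - {"delta_pos": [0, 0, 0], "twist": [0, 0, 1]}
    - {"delta_pos": [0, 0, 0], "twist": [0, 0, 0.5]}
    - {"delta_pos": [0, 0, 0], "twist": [0, 0, 0]}

```text
clock: 14.45
ee_pos: [0.42, 0.0464, 0.0649]
orientation: [[0.993, 0.115, 0.006], [0.115, -0.993, 0.001], [0.006, -0.0, -1.0]]
contact_force: [9.3, 2.4, -2.7]
opening: 0.0283
grasp_force: 59.4
```

Emit:
step_arm:
  rows:
    - {"delta_pos": [0, 0, 0], "twist": [0, 0, 0]}
    - {"delta_pos": [0, 0, 0], "twist": [0, 0, 0]}
    - {"delta_pos": [0, 0, 0], "twist": [0, 0, 0]}
    - {"delta_pos": [0, 0, 0], "twist": [0, 0, 0]}
    - {"delta_pos": [0, 0, -0.5], "twist": [0, 0, 0]}
  gripper: 1

```text
clock: 15.08
ee_pos: [0.4154, 0.0453, 0.0833]
orientation: [[0.993, 0.114, -0.002], [0.114, -0.993, -0.001], [-0.002, 0.001, -1.0]]
contact_force: [-0.1, -0.5, 0.0]
opening: 0.0856
grasp_force: 0.0
```

Emit:
step_arm:
  rows:
    - {"delta_pos": [0, 0, -1], "twist": [0, 0, 0]}
    - {"delta_pos": [0, 0, -1], "twist": [0, 0, 0]}
    - {"delta_pos": [0, 0, 0], "twist": [0, 0, 0]}
    - {"delta_pos": [0, 0, 0], "twist": [0, 0, 0]}
    - {"delta_pos": [0, 0, 0], "twist": [0, 0, 0]}

```text
clock: 15.7
ee_pos: [0.4155, 0.0454, 0.163]
orientation: [[0.993, 0.115, -0.002], [0.115, -0.993, -0.001], [-0.002, 0.001, -1.0]]
contact_force: [0.6, 0.3, 0.3]
opening: 0.0852
grasp_force: 0.0
```

Emit:
step_arm:
  rows:
    - {"delta_pos": [0, 0, 0], "twist": [0, 0, 0]}
    - {"delta_pos": [0, 0, 0], "twist": [0, 0, 0]}
    - {"delta_pos": [0, 0, 0], "twist": [0, 0, 0]}
    - {"delta_pos": [0, 0, 0], "twist": [0, 0, 0]}
    - {"delta_pos": [0, 0, 0], "twist": [0, 0, 0]}

```text
clock: 16.32
ee_pos: [0.4163, 0.0455, 0.1639]
orientation: [[0.993, 0.115, 0.0], [0.115, -0.993, 0.0], [0.0, -0.0, -1.0]]
contact_force: [0.4, 1.1, 0.2]
opening: 0.0858
grasp_force: 0.0
```

Run:
```python
from h import *
for n in('scene','side','wrist'): shot(n,n[1:]+'4')
print(get_obs()['ee_pos'])
r=[strip(f,(.5722,.0547),(.993,.115),.074) for f in('cene4','ide4')]
w=cv2.resize(cv2.imread('pics/rist4.png'),(400,300))
W=np.zeros((580,800,3),np.uint8);W[:280]=np.vstack(r);W[280:,:400]=w;cv2.imwrite('pics/m5.png',W)
```

```text
[0.41628014 0.04553855 0.16393146]
```

View pics/m5.png

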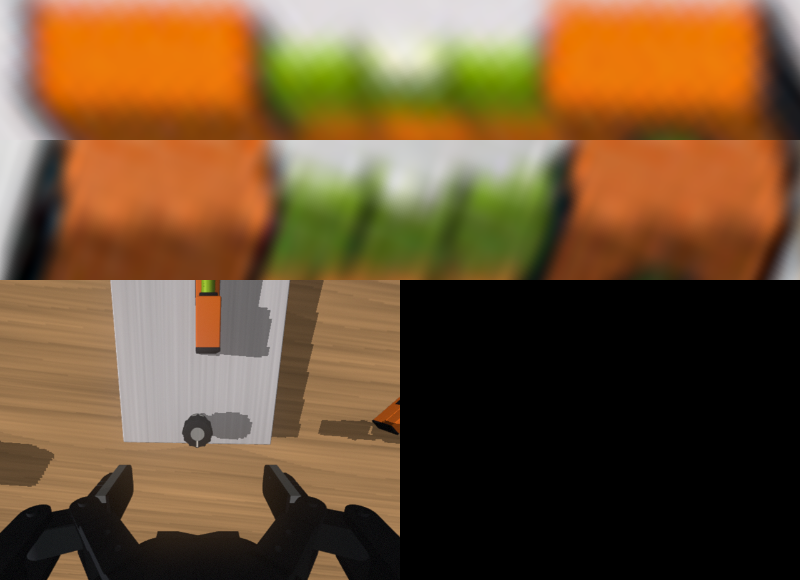

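Emit:
step_arm:
  rows:
    - {"delta_pos": [0.98, 0.06, 0], "twist": [0, 0, 0]}
    - {"delta_pos": [0.98, 0.06, 0], "twist": [0, 0, 0]}
    - {"delta_pos": [0.98, 0.06, 0], "twist": [0, 0, 0]}
    - {"delta_pos": [0.98, 0.05, 0], "twist": [0, 0, 0]}
    - {"delta_pos": [0, 0, 0], "twist": [0, 0, -1]}

```text
clock: 17.1
ee_pos: [0.5755, 0.0544, 0.1634]
orientation: [[0.957, 0.289, 0.001], [0.289, -0.957, -0.002], [0.0, 0.002, -1.0]]
contact_force: [-0.5, -0.4, -0.3]
opening: 0.0854
grasp_force: 0.0
```

Emit:
step_arm:
  rows:
    - {"delta_pos": [0, 0, 0], "twist": [0, 0, -1]}
    - {"delta_pos": [0, 0, 0], "twist": [0, 0, -1]}
    - {"delta_pos": [0, 0, 0], "twist": [0, 0, -1]}
    - {"delta_pos": [0, 0, 0], "twist": [0, 0, -1]}
    - {"delta_pos": [0, 0, 0], "twist": [0, 0, -1]}

```text
clock: 17.73
ee_pos: [0.573, 0.0544, 0.1639]
orientation: [[0.392, 0.92, -0.0], [0.92, -0.392, -0.0], [-0.0, -0.0, -1.0]]
contact_force: [-0.8, -0.3, -0.8]
opening: 0.0857
grasp_force: 0.0
```

Emit:
step_arm:
  rows:
    - {"delta_pos": [0, 0, 0], "twist": [0, 0, -1]}
    - {"delta_pos": [0, 0, 0], "twist": [0, 0, -1]}
    - {"delta_pos": [0, 0, 0], "twist": [0, 0, -1]}
    - {"delta_pos": [0, 0, 0], "twist": [0, 0, 0]}
    - {"delta_pos": [0, 0, 0], "twist": [0, 0, 0]}

```text
clock: 18.35
ee_pos: [0.5731, 0.0543, 0.1639]
orientation: [[-0.111, 0.994, -0.0], [0.994, 0.111, 0.0], [0.0, -0.0, -1.0]]
contact_force: [-0.8, 0.3, -0.2]
opening: 0.0855
grasp_force: 0.0
```

Run:
```python
from h import *
d=shot('wrist','w5');o=get_obs();print(o['ee_pos'],proj(d,[.5722,.0547,.08]))
cv2.imwrite('pics/m6.png',cv2.resize(cv2.imread('pics/w5.png')[100:400,120:520],(800,600),interpolation=cv2.INTER_CUBIC))
```

```text
[0.5730435  0.05435514 0.16381761] [314.83761793 252.01425691]
```

View pics/m6.png

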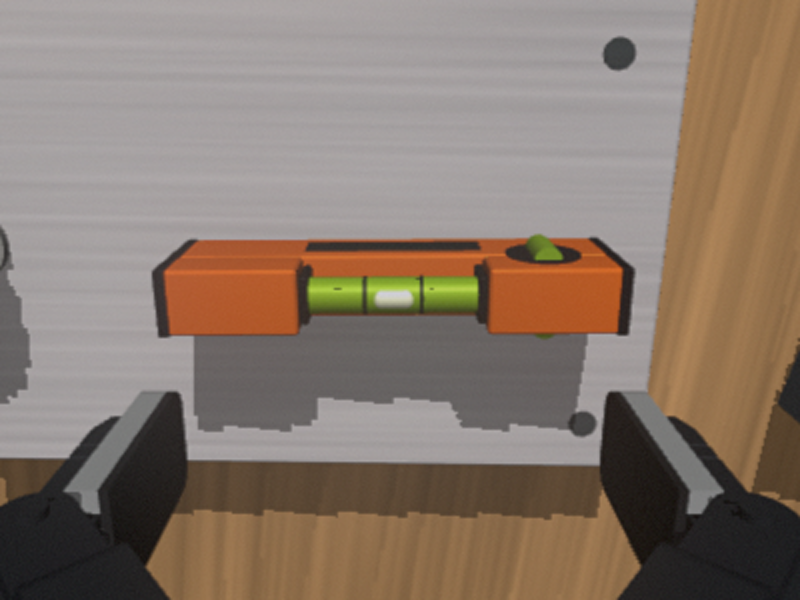

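The bubble (centre x=393 in the crop) is midway between the lines (364 and 422), so it is centred to about 0.1 mm. Now I'll press on both shoulders with the open fingers.

Emit:
step_arm:
  rows:
    - {"delta_pos": [0.05, 0, 0.6], "twist": [0, 0, 0]}
    - {"delta_pos": [0, 0, 0.6], "twist": [0, 0, 0]}
    - {"delta_pos": [0, 0, 0.33], "twist": [0, 0, 0]}
    - {"delta_pos": [0, 0, 0], "twist": [0, 0, 0]}
    - {"delta_pos": [0, 0, 0], "twist": [0, 0, 0]}

```text
clock: 19.02
ee_pos: [0.5734, 0.0562, 0.1034]
orientation: [[-0.114, 0.993, 0.001], [0.993, 0.114, 0.0], [-0.0, 0.001, -1.0]]
contact_force: [-0.0, -0.4, 0.3]
opening: 0.0853
grasp_force: 0.0
```

Emit:
step_arm:
  rows:
    - {"delta_pos": [0, 0, 0.08], "twist": [0, 0, 0]}
    - {"delta_pos": [0, 0, 0.08], "twist": [0, 0, 0]}
    - {"delta_pos": [0, 0, 0.0], "twist": [0, 0, 0]}

```text
clock: 19.4
ee_pos: [0.5727, 0.0563, 0.0962]
orientation: [[-0.115, 0.993, -0.0], [0.993, 0.115, 0.0], [0.0, -0.0, -1.0]]
contact_force: [-0.2, -0.5, 0.3]
opening: 0.0855
grasp_force: 0.0
```

Emit:
step_arm:
  rows:
    - {"delta_pos": [0, 0, 0.07], "twist": [0, 0, 0]}
    - {"delta_pos": [0, 0, 0.07], "twist": [0, 0, 0]}
    - {"delta_pos": [0, 0, 0.07], "twist": [0, 0, 0]}
    - {"delta_pos": [0, 0, 0], "twist": [0, 0, 0]}

```text
clock: 19.9
ee_pos: [0.5727, 0.0563, 0.0876]
orientation: [[-0.115, 0.993, -0.001], [0.993, 0.115, -0.0], [-0.0, -0.001, -1.0]]
contact_force: [-0.3, -0.1, -0.0]
opening: 0.0855
grasp_force: 0.0
```

Emit:
step_arm:
  rows:
    - {"delta_pos": [0, 0, 0.04], "twist": [0, 0, 0]}
    - {"delta_pos": [0, 0, 0], "twist": [0, 0, 0]}

```text
clock: 20.15
ee_pos: [0.5728, 0.0564, 0.0862]
orientation: [[-0.115, 0.993, -0.0], [0.993, 0.115, 0.0], [0.0, -0.0, -1.0]]
contact_force: [-0.2, -0.4, -0.6]
opening: 0.0853
grasp_force: 0.0
```

Emit:
step_arm:
  rows:
    - {"delta_pos": [0, 0, 0.04], "twist": [0, 0, 0]}
    - {"delta_pos": [0, 0, 0], "twist": [0, 0, 0]}

```text
clock: 20.4
ee_pos: [0.5728, 0.0564, 0.0846]
orientation: [[-0.115, 0.993, -0.0], [0.993, 0.115, 0.0], [0.0, -0.0, -1.0]]
contact_force: [-0.1, 0.4, 0.1]
opening: 0.0852
grasp_force: 0.0
```

Emit:
step_arm:
  rows:
    - {"delta_pos": [0, 0, 0.04], "twist": [0, 0, 0]}
    - {"delta_pos": [0, 0, 0], "twist": [0, 0, 0]}

```text
clock: 20.65
ee_pos: [0.573, 0.0564, 0.0839]
orientation: [[-0.115, 0.993, 0.0], [0.993, 0.115, 0.001], [0.001, 0.0, -1.0]]
contact_force: [-3.7, -0.2, 11.0]
opening: 0.0856
grasp_force: 5.4
```

Emit:
step_arm:
  rows:
    - {"delta_pos": [0, 0, 0.02], "twist": [0, 0, 0]}
    - {"delta_pos": [0, 0, 0], "twist": [0, 0, 0]}
    - {"delta_pos": [0, 0, 0], "twist": [0, 0, 0]}
    - {"delta_pos": [0, 0, 0], "twist": [0, 0, 0]}
    - {"delta_pos": [0, 0, 0], "twist": [0, 0, 0]}

```text
clock: 21.28
ee_pos: [0.573, 0.0563, 0.0838]
orientation: [[-0.115, 0.993, 0.001], [0.993, 0.115, 0.001], [0.001, 0.001, -1.0]]
contact_force: [-8.3, 1.4, 20.8]
opening: 0.0854
grasp_force: 10.2
```

Emit:
step_arm:
  rows:
    - {"delta_pos": [0, 0, 0], "twist": [0, 0, 0]}
    - {"delta_pos": [0, 0, 0], "twist": [0, 0, 0]}
    - {"delta_pos": [0, 0, 0], "twist": [0, 0, 0]}
    - {"delta_pos": [0, 0, 0], "twist": [0, 0, 0]}
    - {"delta_pos": [0, 0, 0], "twist": [0, 0, 0]}

```text
clock: 21.9
ee_pos: [0.573, 0.0564, 0.0838]
orientation: [[-0.115, 0.993, 0.001], [0.993, 0.115, 0.001], [0.001, 0.001, -1.0]]
contact_force: [-6.8, -0.2, 20.4]
opening: 0.0853
grasp_force: 10.2
```

Run:
```python
from h import *
d=shot('wrist','w6');shot('side','d6');o=get_obs();print(o['ee_pos'],o['contact_force'],o['torque'])
W=np.zeros((600,800,3),np.uint8);W[:375,:500]=cv2.resize(cv2.imread('pics/w6.png'),(500,375));W[380:600,:293]=cv2.resize(cv2.imread('pics/d6.png')[190:280,250:370],(293,220))
W[380:520,300:]=cv2.resize(strip('d6',(.5722,.0547),(.993,.115),.074),(500,140));cv2.imwrite('pics/m7.png',W)
```

```text
[0.57300272 0.05635265 0.08384298] [-6.54791616  0.6095967  20.0299366 ] [0.10918973 1.52475629 0.05624855]
```

View pics/m7.png

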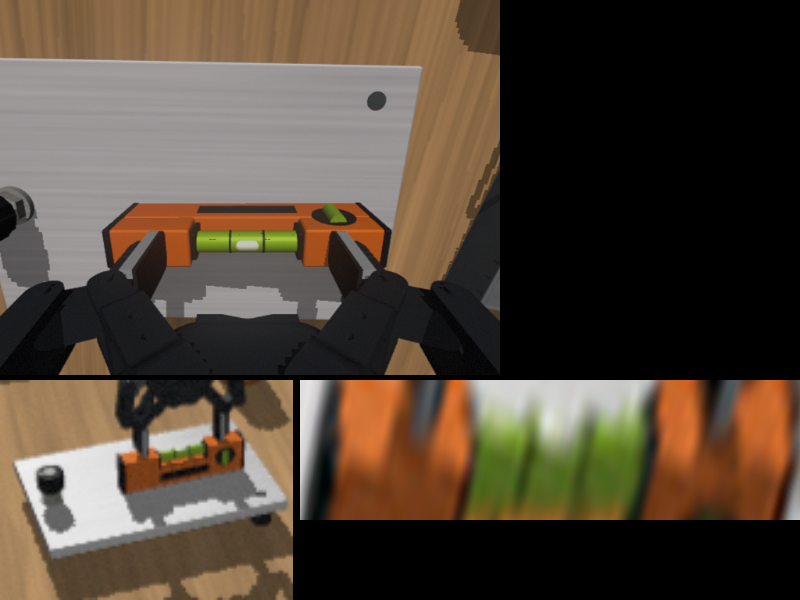

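Both fingers sit on the shoulders at a steady 20 N. The bubble (x≈247.5) is centred between the lines (231 and 264), and the fingers are clear of the knob and plate. I'm handing in.

```bash
python3 -c "
from rig import close_job
print(close_job())"
```

```text
the job is handed in; nothing more can be done
None
```

The level is standing on the plate with the bubble centred between the lines, and the arm is still pressing it down at about 20 N; the job is handed in, but the hand-in call gave no verdict.

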